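Check a drawer floor with a depth probe

ROBOT

A 6-joint arm with a two-finger parallel gripper is mounted at the origin on the work surface. World frame = base frame: x ahead of the robot, y to its left, z up, the work surface at z = 0. Lengths are in mm, angles in rad, forces in N, time in s.
With the tool pointing down it reaches from about 300 to 775 mm from the base axis. Payload 14.6 kg.
Tool frame: the origin (TCP) lies at the very end of the fingers, on their centre line; the grasp point (between the pads) lies 19 mm behind it; z points along the fingers, y is the line along which they close (so a half turn about z gives the same grasp; the last joint's range is limited). The gripper opens to 94 mm and grips with 3 to 60 N. Pads are 16 mm wide; open, the fingers measure 119 mm over their backs; the gripper's body (75 mm by 177 mm) begins 78 mm behind the grasp point.
Start: joints at [-1.199, 0.3, 1.521, -0, 1.321, -0.067], TCP at [233.661, -497.887, 205.446] pointing down, gripper open.
Joint ranges: [-3.03, 3.03], [-0.79, 2.21], [0.23, 2.52], [-1.04, 4.18], [0, 3.07], [-2.55, 2.55]. Speed limits (rad/s): [2.22, 2.22, 2.57, 3.14, 3.14, 3.14].

INTERFACE

Orientations are given as [roll, pitch, yaw] about the fixed x, y, z axes, in that order (R = Rz(yaw) Ry(pitch) Rx(roll)).
In Python, from cell import manip, eyes, ticket gives the robot as it stands. The module is installed in compiled form; this text tells all that it offers.
- The arm moves only by the tool arm_command, never from a script. Its argument "plan" is a list of rows, each a list of 5 numbers: the opening, from -1 (shut) to 1 (fully open), then the shift along the tool's x, y, z in m, then the turn about the tool's z in rad. In form: [[jaw, dx, dy, dz, roll], ...]. A call has 1 to 20 rows; each row shifts and turns the commanded pose from where the row before left it, along the tool's axes as they then stand; what a row does not reach is not made up. A row lasts 1/8 s, in which the tool goes at most 62.5 mm and 10.7 degrees, less where a joint would pass 70% of its speed; a pose out of reach is approached as far as the arm can. A call is refused whole if a number of a shift passes 0.0625 or a number of a turn 0.188, either way. A call with a gripper value outside its range is refused whole. The fingers move at their own pace and stop on an object; "newtons" is the grip in N (left out, the last holds). Time passes only in rows, so rows that do not move let the fingers close. It gives the time, the measured TCP pose, the force, the opening and the grip force at its end, in the units of the state.
- manip.read_state(): the state, without advancing time (a new reading comes with each control period).
- eyes.camera(name): name is "side" or "top" or "wrist"; returns a dict with "img" (384x512x3 uint8, blue, green, red), "z_map" (384x512 float32, mm along the optical axis (not along the pixel's ray), 0 where there is no reading), "fx", "fy", "cx", "cy" (pixels), "dist" ([k1, k2, p1, p2, k3] as OpenCV has them; the pictures are not rectified), "eye" and "orientation" of the camera in the world. Camera axes: x right, y down, z forward; pixel columns grow to the right and rows downward; lengths in mm; the calibration is good to about 2 mm. A picture is of the moment at which its call begins.
- ticket.sign_off(): hands the job in; it is judged then, once.
The state is a dict: "clock": time; "joints": joint angles; "qd": joint speeds; "effort": joint torques, N m; "eef_pos": TCP position; "eef_rot": TCP orientation; "wrist_force": force on the tool from outside, world axes, zero at the start; "moment": the same for the moment, N m; "finger_gap": finger opening in mm; "finger_force": force on a finger pad.
Only numpy, scipy, OpenCV 4.12 (cv2) and the standard library are available. Lean on these libraries where they do the work, as an engineer would, in place of code of your own. Each camera call takes 0.05 s, during which the arm holds its last target. There are 200 camera calls.

TASK

Take the green depth probe off its sloping rest, stand it upright in the grey dock and let go for a moment so that it zeroes. Then take it up again and, holding it plumb, touch its sprung tip on the red dot, then the yellow, then the blue in the drawer, pausing about half a second on each with the plunger pushed in part way but never to its stop. Stand it back in the dock, let go, and leave everything else in its place.

Things in the scene. Friction and masses are not known exactly. Their poses are not given: they have to be found in the camera images.
- probe: Green depth probe, 198 mm long, 0.25 kg. Origin: centre of the underside of its black collar; z along it to the head. Collar 46 mm square, z 0 to 8 mm; square handle 28 x 28 mm (faces along x and y), z 8 to 108 mm; stem 16 mm across down to z -66 mm; plunger tip at z -90 mm. At the start it lies in the rest, its z axis 55 degrees off vertical, head up.
- tip (a point): The very tip of the probe's plunger (brass ball, 9 mm across); moves with the plunger.
- plunger (a joint): How far the sprung plunger is pushed into the stem, in m: 0 fully out, 0.012 at its stop; about 2.5 N starts it and 12 N drives it to the stop.
- rest: Fixed sloping rest, base 200 x 80 mm, origin under its centre; +x is the way the probe's head leans. The collar's underside is 85 mm above the origin, on a fork open at the top; a rib 14 mm wide runs under the handle; a plate 90 mm wide stands 15 mm beyond the head's end, up to the handle's axis. So the handle is free at both sides and above, not endwise. Lift the probe out upwards.
- dock: Fixed grey dock, 90 x 90 mm, 105 mm high, origin at the centre of its underside. In its top is a square hole 28 x 28 mm, sides along its x and y, open down to 6 mm above the table: the stem hangs in it and the collar lies flat on the top.
- dock_seat (a point): Centre of the hole at the dock's top, 105 mm above the table: the probe's origin comes here when it is docked.
- drawer: Fixed open plywood drawer 230 x 230 x 70 mm, walls and floor 8 mm, one divider each way making four compartments about 103 mm square; the front board on its -x side is 14 mm thick, 250 mm wide and 82 mm high. Origin at the centre of the underside, z up.
- red_top (a point): Centre of the upper face of the red dot (30 mm across, 2 mm thick) fixed on the drawer's floor, 10 mm above the table.
- yellow_top (a point): Same for the yellow dot.
- blue_top (a point): Same for the blue dot.
- glue: Loose white glue bottle, 54 mm across, 120 mm high, standing in the drawer compartment that has no dot; origin at the centre of its underside.
- tin: Loose tin, 72 mm across, 120 mm high, standing beside the dock and rest; origin at the centre of its underside.
- tape: Loose tape measure on edge, 75 x 36 x 68 mm; origin under its centre.
- offcut: Loose wood offcut 140 x 45 x 28 mm; origin under its centre.
- square: Loose try square lying flat, stock 110 mm, blade 160 mm, 16 mm high; origin under the stock's centre.
- screwdriver: Loose red-handled screwdriver lying on the bench, about 200 mm long; origin under its middle.
- pencil: Loose red pencil, 178 mm long, 8 mm high; origin under its middle.
- clamp: Loose bar clamp lying flat, 200 mm long, up to 36 mm high; origin under its bar's middle.

How it is judged:
By the outcome, as a careful person would: the job done as asked, in the order asked, and still so for the second after the job is handed in, with the robot touching nothing.
It also fails if it takes over 72 s, if anything falls off the work surface, if the arm or the gripper's body presses on something with over 40 N, if the wrist force passes 120 N, or if a joint passes its speed limit or range.

## Working session

There is one attempt and no reset: what is moved stays moved. The work goes in short steps, Python scripts to look and compute and a tool call to move; the robot and the scene stay as the last step left them, time stands still between calls to the robot, and variables do not carry over. Pictures are saved under pics/ and viewed, at most 10 in all, crops included, and the job is handed in when it is done.

Besides the shell and the picture viewer there is one more tool, called after "Request:" by a JSON object that holds its "method" and its "body", one argument or row to a line. arm_command: Moves the arm, as the interface text tells. Its arguments: {"type":"object","properties":{"plan":{"type":"array"},"newtons":{"type":"number"}},"required":["plan"]}

```bash
mkdir -p pics
cat > h.py <<'E'
import numpy as np, cv2
from scipy.spatial.transform import Rotation as R
from cell import manip, eyes, ticket
def cam(n):
    c=eyes.camera(n); c['K']=np.array([[c['fx'],0,c['cx']],[0,c['fy'],c['cy']],[0,0,1.]])
    o=np.array(c['orientation'],float)
    c['R']=o if o.shape==(3,3) else R.from_euler('xyz',o).as_matrix()
    c['e']=np.array(c['eye'],float); c['d']=np.array(c['dist'],float); return c
def ray(c,uv):
    p=cv2.undistortPoints(np.array(uv,float).reshape(-1,1,2),c['K'],c['d']).reshape(-1,2)
    return np.c_[p,np.ones(len(p))]@c['R'].T
def plane(c,uv,z):
    r=ray(c,uv); return c['e']+r*((z-c['e'][2])/r[:,2])[:,None]
def pts(c,uv):
    uv=np.array(uv).reshape(-1,2); z=c['z_map'][uv[:,1].astype(int),uv[:,0].astype(int)]
    return c['e']+ray(c,uv)*z[:,None]
def cloud(c):
    v,u=np.mgrid[:384,:512]; return pts(c,np.c_[u.ravel(),v.ravel()]).reshape(384,512,3)
E
python3 - <<'E'
from h import *
s=manip.read_state(); print({k:np.round(v,3).tolist() for k,v in s.items()})
a=[]
for n in('top','side'):
    c=cam(n); print(n,c['eye'],c['orientation'],c['fx'],c['cx'],c['dist']); cv2.imwrite(f'pics/{n}0.png',cv2.resize(c['img'],(768,576))); np.save(f'{n}.npy',c,allow_pickle=True)
E
```

```text
{'clock': 0.0, 'joints': [-1.199, 0.3, 1.522, -0.0, 1.321, -0.067], 'qd': [0.002, 0.0, -0.001, 0.001, -0.001, -0.001], 'effort': [-0.003, -53.181, -35.274, 0.071, 0.024, -0.0], 'eef_pos': [233.568, -497.66, 204.877], 'eef_rot': [-3.14, -0.0, 0.439], 'wrist_force': [0.282, 0.21, 0.669], 'moment': [0.042, 0.01, -0.069], 'finger_force': 0.0, 'finger_gap': 94.048}
top [ 332.548818     -8.95681112 1389.28151071] [-2.98386073e+00  1.09710503e-03 -1.56553394e+00] 447.33281426594436 256.3725464901122 [-0.03512794  0.          0.          0.          0.        ]
side [ 211.17963119 1033.10336728  717.66137841] [-2.10549323  0.00666019 -2.82821741] 449.97087743453096 253.03760710331835 [-0.06803558  0.          0.          0.          0.        ]
```

View pics/top0.png

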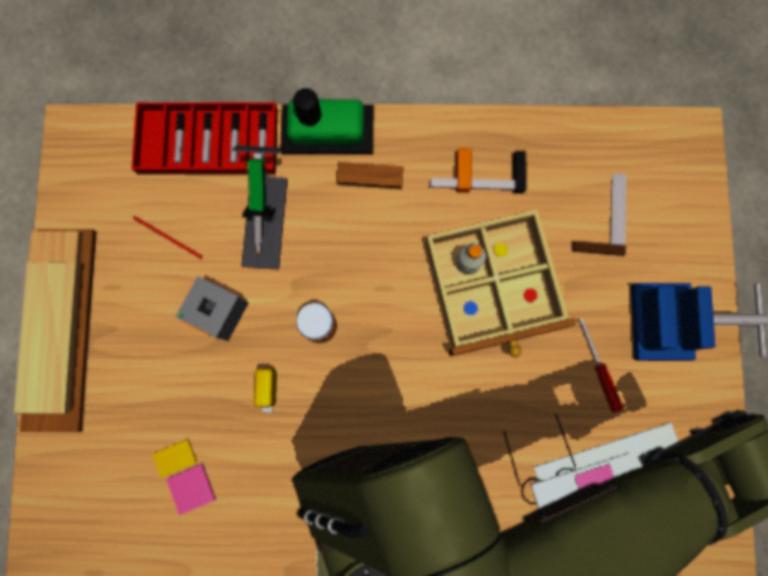

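View pics/side0.png

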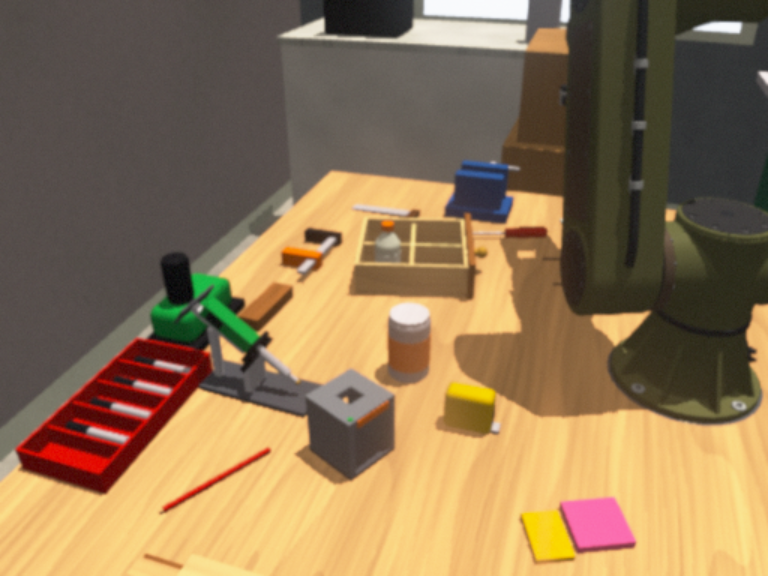

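The top view (768 px wide) shows the green handle at about (257,187) and its rest at (265,222). The dock hole is at (207,306), and the drawer dots are blue (470,308), yellow (501,250) and red (530,296). The side view confirms that the probe leans head-up toward +x.

Run:
```python
from h import *
c=np.load('top.npy',allow_pickle=True).item(); s=np.load('side.npy',allow_pickle=True).item()
def hsv(c): return cv2.cvtColor(c['img'],cv2.COLOR_BGR2HSV).astype(int)
H=hsv(c); P=cloud(c)
def blob(H,lo,hi,sl,box):
    m=np.zeros(H.shape[:2],np.uint8); x0,y0,x1,y1=[int(b/1.5) for b in box]
    h,sa,v=H[...,0],H[...,1],H[...,2]
    m[(h>=lo)&(h<=hi)&(sa>sl[0])&(v>sl[1])]=1; k=np.zeros_like(m);k[y0:y1,x0:x1]=1; return m*k
for n,lo,hi,box in(('red',0,8,(515,280,548,312)),('yellow',24,34,(488,238,514,262)),('blue',105,125,(455,295,485,322))):
    m=blob(H,lo,hi,(170,80),box); v,u=np.nonzero(m); g=plane(c,[[u.mean(),v.mean()]],10)[0]
    print(n,len(u),g.round(1),'depthz',np.median(P[m>0][:,2]).round(1), 'width',np.sqrt(4*len(u)/np.pi)*(c['e'][2]-10)/c['fx'])
# dock top
def zr(P,z0,z1,box):
    x0,y0,x1,y1=[int(b/1.5) for b in box]; q=P[y0:y1,x0:x1].reshape(-1,3); return q[(q[:,2]>z0)&(q[:,2]<z1)]
q=zr(P,95,115,(165,265,260,350)); r=cv2.minAreaRect(q[:,:2].astype(np.float32)); print('dock',len(q),r,np.median(q[:,2]))
PS=cloud(s); q=zr(PS,97,112,(295,355,405,425)); print('dock side',len(q),cv2.minAreaRect(q[:,:2].astype(np.float32)),np.median(q[:,2]))
# rest base
x=P[110:185,155:200].reshape(-1,3)
hb=H[110:185,155:200].reshape(-1,3); k=(hb[:,1]<90)&(hb[:,2]<120)&(x[:,2]<40)
m=np.zeros((384,512),np.uint8); m[110:185,155:200]=k.reshape(75,45)
g=x[k]; print('base z',np.percentile(g[:,2],[5,50,95]),cv2.minAreaRect(g[:,:2].astype(np.float32)))
# handle
for nm,PP,HH,box in(('top',P,H,(240,150,275,215)),('side',PS,hsv(s),(195,295,262,355))):
    m=blob(HH,50,75,(120,40),box); q=PP[m>0]; q=q[(q[:,2]>70)&(q[:,2]<200)]; mu=q.mean(0); U,S,V=np.linalg.svd(q-mu,full_matrices=False)
    a=V[0]*np.sign(V[0][2]); t=(q-mu)@a
    print(nm,len(q),'mean',mu.round(1),'axis',a.round(3),'tilt',np.degrees(np.arccos(a[2])).round(1),'yaw',np.degrees(np.arctan2(a[1],a[0])).round(1),'t',np.percentile(t,[2,98]).round(1),'n',V[2].round(2),'zr',q[:,2].min(),q[:,2].max(), 'w',np.ptp((q-mu)@V[1]))
# tin
q=zr(P,100,130,(290,295,340,345)); print('tin',q.mean(0))
```

```text
red 58 [ 522.9 -308.    10. ] depthz 10.0 width 26.496664908456193
yellow 72 [ 619.  -249.1   10. ] depthz 10.1 width 29.52184290443877
blue 41 [ 495.7 -183.1   10. ] depthz 10.2 width 22.2776381239402
dock 917 ((484.369873046875, 339.6542663574219), (93.4552993774414, 91.35435485839844), 63.93796920776367) 104.80863912128098
dock side 1263 ((483.8622131347656, 339.58880615234375), (92.39251708984375, 95.34835815429688), 63.181156158447266) 104.6345706934261
base z [ 5.04804388 10.11634412 16.30729629] ((677.0833129882812, 249.3694610595703), (76.48257446289062, 196.21812438964844), 86.39884185791016)
top 341 mean [720.1 246.2 129.1] axis [ 0.835 -0.059  0.547] tilt 56.8 yaw -4.1 t [-50.3  46.7] n [-0.55 -0.11  0.83] zr 91.17552370898397 159.24188933868572 w 30.95851735521901
side 585 mean [725.9 247.  122.2] axis [-0.789  0.61   0.071] tilt 86.0 yaw 142.3 t [-173.5   42.5] n [-0.48 -0.69  0.55] zr 70.8096639311376 159.98853872972165 w 107.2362305169439
tin [456.6128461  126.2013972  118.72696317]
```

Request:
{"method": "arm_command", "body": {
  "plan": [
    [1, 0, 0, 0, 0.168],
    [1, 0, 0, 0, 0.168],
    [1, 0, 0, 0, 0.168],
    [1, 0.0266, -0.0455, 0, 0],
    [1, 0.0266, -0.0455, 0, 0],
    [1, 0.0266, -0.0455, 0, 0],
    [1, 0.0266, -0.0455, 0, 0],
    [1, 0.0266, -0.0455, 0, 0],
    [1, 0.0266, -0.0455, 0, 0],
    [1, 0.0266, -0.0455, 0, 0],
    [1, 0.0266, -0.0455, 0, 0],
    [1, 0.0266, -0.0455, 0, 0],
    [1, 0.0266, -0.0455, 0, 0],
    [1, 0.0266, -0.0455, 0, 0],
    [1, 0.0266, -0.0455, 0, 0],
    [1, 0.0266, -0.0455, 0, 0],
    [1, 0.0266, -0.0455, 0, 0],
    [1, 0.0266, -0.0455, 0, 0],
    [1, 0.0266, -0.0455, 0, 0],
    [1, 0.0266, -0.0455, 0, 0]
  ],
  "newtons": 10
}}

```text
clock: 2.6
eef_pos: [735.8, 245.9, 205.1]
eef_rot: [3.141, 0.0, -0.065]
wrist_force: [0.4, -0.6, -0.0]
finger_gap: 94.1
finger_force: 0.0
```

Request:
{"method": "arm_command", "body": {
  "plan": [
    [1, 0, 0.001, 0.05, 0],
    [1, 0.003, 0, 0.026, 0],
    [1, 0.003, 0, 0.02, 0],
    [1, 0, 0, 0, 0]
  ]
}}

```text
clock: 3.1
eef_pos: [740.8, 242.8, 107.9]
eef_rot: [3.141, 0.002, -0.065]
wrist_force: [-0.0, -0.6, 0.6]
finger_gap: 93.7
finger_force: 0.0
```

Run:
```python
from h import *
s=manip.read_state(); print({k:np.round(v,2).tolist() for k,v in s.items()})
c=cam('side'); cv2.imwrite('pics/s1.png',cv2.resize(c['img'][150:300,100:300],(800,600)))
```

```text
{'clock': 3.1, 'joints': [0.27, 0.93, 0.76, 0.0, 1.45, 1.91], 'qd': [0.0, -0.04, -0.03, 0.0, 0.01, 0.0], 'effort': [0.03, -83.28, -35.66, -0.01, -0.41, -0.01], 'eef_pos': [740.85, 242.8, 107.87], 'eef_rot': [3.14, 0.0, -0.07], 'wrist_force': [-0.01, -0.55, 0.56], 'moment': [0.08, 0.03, -0.02], 'finger_force': 0.0, 'finger_gap': 93.7}
```

View pics/s1.png

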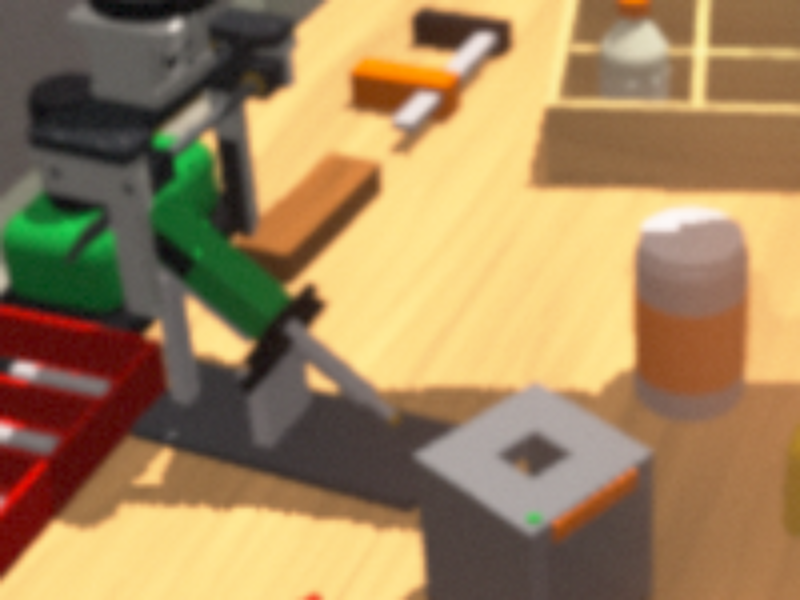

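The fingers straddle the handle (crop pixels about (170,210)), clear of the end plate and fork. I'll nudge toward the head, close and lift.

Request:
{"method": "arm_command", "body": {
  "plan": [
    [1, 0.006, -0.0015, -0.004, 0],
    [-1, 0, 0, 0, 0],
    [-1, 0, 0, 0, 0],
    [-1, 0, 0, 0, 0],
    [-1, 0, 0, 0, 0],
    [-1, 0, 0, 0, 0],
    [-1, 0, 0, 0, 0]
  ],
  "newtons": 15
}}

```text
clock: 4.03
eef_pos: [747.3, 244.2, 113.4]
eef_rot: [3.142, 0.0, -0.065]
wrist_force: [0.6, 1.2, 1.1]
finger_gap: 37.3
finger_force: 0.0
```

Request:
{"method": "arm_command", "body": {
  "plan": [
    [-1, 0, 0, 0, 0],
    [-1, 0, 0, 0, 0],
    [-1, 0, 0, 0, 0],
    [-1, 0, 0, -0.01, 0],
    [-1, 0, 0, -0.03, 0],
    [-1, 0, 0, -0.03, 0],
    [-1, -0.01, 0, -0.03, 0],
    [-1, -0.02, 0, -0.03, 0],
    [-1, -0.02, 0, -0.03, 0],
    [-1, -0.02, 0, -0.03, 0],
    [-1, 0, 0, 0, 0]
  ]
}}

```text
clock: 5.4
eef_pos: [677.3, 249.1, 307.9]
eef_rot: [-3.139, -0.006, -0.065]
wrist_force: [-0.0, -1.1, 0.3]
finger_gap: 0.8
finger_force: 0.0
```

Run:
```python
from h import *
c=cam('side'); cv2.imwrite('pics/s2.png',cv2.resize(c['img'][60:300,60:380],(800,600)))
```

```text
(no output)
```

View pics/s2.png

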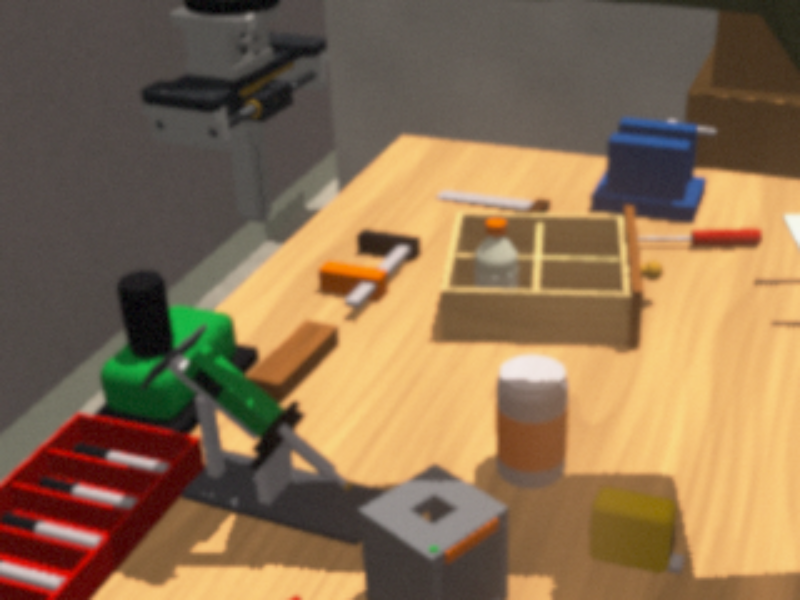

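The probe is still in the rest, with its handle at about (235,390) in the crop, so the fingers closed without holding it. I'll measure the handle again from the side camera.

Run:
```python
from h import *
s0=np.load('side.npy',allow_pickle=True).item()
c0=np.load('top.npy',allow_pickle=True).item()
def ana(c,box,nm):
    H=cv2.cvtColor(c['img'],cv2.COLOR_BGR2HSV); P=cloud(c)
    x0,y0,x1,y1=box; h=H[y0:y1,x0:x1].reshape(-1,3); q=P[y0:y1,x0:x1].reshape(-1,3)
    g=(h[:,0]>45)&(h[:,0]<80)&(h[:,1]>100); y=q[:,1]
    k=g&(y>215)&(y<285)&(q[:,2]>75)&(q[:,0]<800)&(q[:,0]>640); p=q[k]
    a=np.array([.819*np.cos(.065),-.819*np.sin(.065),.574]); n=np.array([-.574,.037,.819]); l=np.array([.065,.998,0])
    o=np.array([728,245.6,117.9]); d=p-o; t,nn,ll=d@a,d@n,d@l
    print(nm,k.sum(),'along',np.percentile(t,[1,5,95,99]).round(1),'norm',np.percentile(nn,[2,50,98]).round(1),'lat',np.percentile(ll,[2,50,98]).round(1))
    up=(nn>10); lt=np.abs(ll)
    for b in range(-50,70,20):
        m=(t>b)&(t<b+20)
        if m.sum()>3: print(b,m.sum(),'norm max',np.percentile(nn[m],[50,95]).round(1),'lat',np.percentile(ll[m],[5,95]).round(1))
ana(c0,(155,95,190,150),'top0'); ana(s0,(120,185,180,245),'side0'); c=cam('side'); ana(c,(120,185,180,245),'side now')
```

```text
top0 379 along [-51.5 -50.3  45.6  47. ] norm [-7.2 14.4 21.1] lat [-12.8  -1.1  14. ]
-50 69 norm max [14.6 18.8] lat [-12.3  13.4]
-30 71 norm max [14.8 18.4] lat [-12.5  13. ]
-10 71 norm max [13.9 18.2] lat [-12.3  12.6]
10 65 norm max [14.4 18.4] lat [-12.5  12.3]
30 81 norm max [13.7 18.2] lat [-11.6  12.6]
side0 597 along [-52.8 -47.7  45.1  66.8] norm [-8.5 14.1 18.9] lat [-11.4  11.8  21.8]
-50 120 norm max [13.8 17.5] lat [-6.3 16.9]
-30 124 norm max [13.9 17.8] lat [-8.5 17.2]
-10 120 norm max [14.  17.4] lat [-7.8 17.3]
10 91 norm max [15.  17.1] lat [-8.7 17.9]
30 99 norm max [14.  17.3] lat [-8.3 17.3]
50 23 norm max [2.2 4.2] lat [-25.3  34.1]
side now 598 along [-52.7 -47.3  50.5  66.9] norm [-9.4 13.8 18.6] lat [-11.7  11.1  25.1]
-50 117 norm max [13.5 18. ] lat [-7.3 15. ]
-30 124 norm max [13.7 18.1] lat [-7.3 15.9]
-10 118 norm max [13.9 17.4] lat [-7.9 15.5]
10 93 norm max [14.7 17.4] lat [-10.3  16. ]
30 99 norm max [13.8 17.6] lat [-9.4 15.8]
50 30 norm max [1.7 5.2] lat [-23.7  39.9]
```

Request:
{"method": "arm_command", "body": {
  "plan": [
    [1, 0.02, 0, 0, 0],
    [1, 0.02, 0, 0, 0],
    [1, 0.02, 0, 0, 0],
    [1, 0.006, 0, 0, 0],
    [1, 0, 0, 0, 0],
    [1, 0, 0, 0, 0],
    [1, 0, 0, 0.05, 0],
    [1, 0, 0, 0.05, 0],
    [1, 0, 0, 0.05, 0],
    [1, 0, 0, 0.046, 0],
    [-1, 0, 0, 0, 0],
    [-1, 0, 0, 0, 0],
    [-1, 0, 0, 0, 0],
    [-1, 0, 0, 0, 0],
    [-1, 0, 0, 0, 0],
    [-1, 0, 0, 0, 0],
    [-1, 0, 0, 0, 0],
    [-1, 0, 0, 0, 0],
    [-1, 0, 0, 0, 0]
  ],
  "newtons": 40
}}

```text
clock: 7.88
eef_pos: [743.3, 244.5, 107.4]
eef_rot: [3.142, 0.0, -0.065]
wrist_force: [0.5, -0.3, -0.8]
finger_gap: 27.4
finger_force: 40.0
```

Request:
{"method": "arm_command", "body": {
  "plan": [
    [-1, 0, 0, -0.01, 0],
    [-1, 0, 0, -0.02, 0],
    [-1, 0, 0, -0.03, 0],
    [-1, 0, 0, -0.03, 0],
    [-1, -0.01, 0, -0.03, 0],
    [-1, -0.02, 0, -0.03, 0],
    [-1, -0.02, 0, -0.03, 0],
    [-1, -0.02, 0, -0.03, 0],
    [-1, 0, 0, 0, 0]
  ]
}}

```text
clock: 9.0
eef_pos: [673.2, 249.5, 321.4]
eef_rot: [-3.14, -0.005, -0.065]
wrist_force: [0.2, 0.3, -3.0]
finger_gap: 27.9
finger_force: 40.0
```

Request:
{"method": "arm_command", "body": {
  "plan": [
    [-1, -0.039, -0.0155, 0, 0],
    [-1, -0.039, -0.0155, 0, 0],
    [-1, -0.039, -0.0155, 0, 0],
    [-1, -0.039, -0.0155, 0, 0],
    [-1, -0.039, -0.0155, 0, 0],
    [-1, 0, 0, 0, -0.1676],
    [-1, 0, 0, 0, -0.1676],
    [-1, 0, 0, 0, -0.1676],
    [-1, 0, 0, 0, -0.1676],
    [-1, 0, 0, 0, -0.1676],
    [-1, 0, 0, 0, -0.1676],
    [-1, 0, 0, 0, -0.1676],
    [-1, 0, 0, 0, 0]
  ]
}}

```text
clock: 10.62
eef_pos: [484.3, 339.0, 316.1]
eef_rot: [-3.141, 0.002, 1.107]
wrist_force: [-0.4, 0.6, -2.1]
finger_gap: 27.9
finger_force: 40.0
```

```bash
cat > tilt.py <<'E'
from h import *
def tilt(save=None):
    st=manip.read_state(); c=cam('side'); H=cv2.cvtColor(c['img'],cv2.COLOR_BGR2HSV); P=cloud(c)
    p=np.array(st['eef_pos']); g=(H[...,0]>45)&(H[...,0]<80)&(H[...,1]>100)&(c['z_map']>0)
    g&=np.linalg.norm(P-(p+[0,0,19]),axis=-1)<150
    q=P[g]; 
    if save: cv2.imwrite(save,cv2.resize(c['img'],(768,576)))
    print('pos',p.round(1),np.round(st['eef_rot'],3),'F',np.round(st['wrist_force'],1),'M',np.round(st['moment'],3),'gap',st['finger_gap'],st['finger_force'],'t',st['clock'])
    print(len(q),'ext',q.min(0).round(0),q.max(0).round(0))
    m=g.astype(np.uint8)*255; n,l,s,ce=cv2.connectedComponentsWithStats(m)
    i=1+np.argmax(s[1:,4]); v,u=np.nonzero(l==i)
    # pixel axis against pixel direction of the vertical there
    x,y,_=cv2.fitLine(np.c_[u,v].astype(np.float32),cv2.DIST_L2,0,.01,.01)[:3].ravel()
    q=P[l==i]; mu=q.mean(0); U,S,V=np.linalg.svd(q-mu,full_matrices=False); a=V[0]*np.sign(V[0][2])
    print('n',len(q),'axis',a.round(3),'tilt',np.degrees(np.arccos(a[2])).round(1),'toolx tilt',np.degrees(np.arctan2(a[:2]@[np.cos(st['eef_rot'][2]),np.sin(st['eef_rot'][2])],a[2])).round(1),'mean',mu.round(1))
    return c
if __name__=='__main__':
    import sys; tilt(*sys.argv[1:])
E
python3 tilt.py pics/s3.png
```

```text
pos [484.3 339.  316.1] [-3.141e+00  2.000e-03  1.107e+00] F [-0.4  0.6 -2.1] M [ 0.091 -0.071  0.046] gap 27.898396022807045 39.99837934970856 t 10.625
159 ext [452. 310. 309.] [501. 367. 359.]
n 156 axis [ 0.63  -0.685  0.365] tilt 68.6 toolx tilt -42.1 mean [487.1 354.4 349.6]
```

View pics/s3.png

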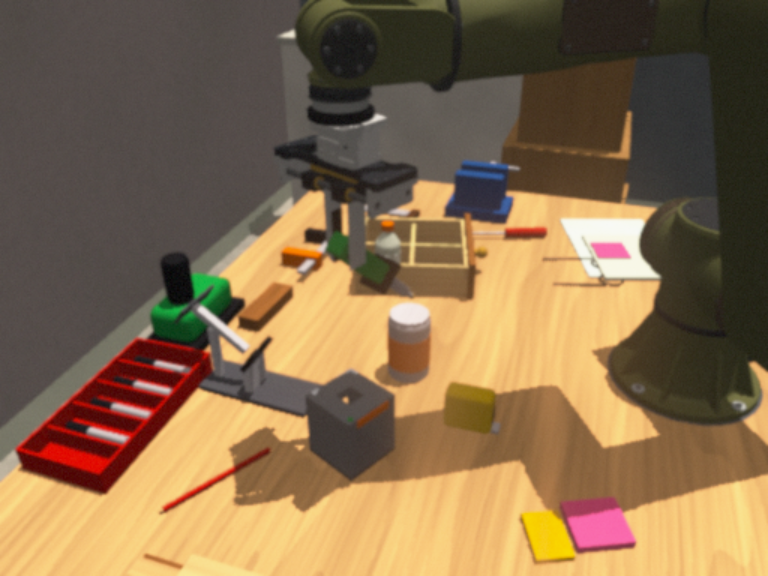

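The probe is held tilted about 55°, with its handle at about (365,265), above and behind the dock. I'll ease the grip gradually so it swings plumb about the pads.

Request:
{"method": "arm_command", "body": {
  "plan": [
    [-1, 0, 0, 0, 0],
    [-1, 0, 0, 0, 0]
  ],
  "newtons": 12
}}

```text
clock: 10.92
eef_pos: [484.0, 339.1, 317.3]
eef_rot: [-3.141, 0.0, 1.106]
wrist_force: [1.4, -0.6, -2.0]
finger_gap: 28.2
finger_force: 12.0
```

```bash
python3 tilt.py
```

```text
pos [484.  339.1 317.3] [-3.141  0.     1.106] F [ 1.4 -0.6 -2. ] M [ 0.073 -0.038  0.008] gap 28.23373024730136 11.999829411506653 t 10.925
155 ext [474. 332. 340.] [500. 366. 360.]
n 155 axis [ 0.6   -0.7    0.386] tilt 67.3 toolx tilt -42.7 mean [486.8 354.3 350.7]
```

Request:
{"method": "arm_command", "body": {
  "plan": [
    [-1, 0, 0, 0, 0]
  ],
  "newtons": 7
}}

```text
clock: 11.1
eef_pos: [483.9, 339.1, 317.5]
eef_rot: [-3.142, -0.0, 1.107]
wrist_force: [0.5, 0.2, -2.5]
finger_gap: 28.2
finger_force: 7.0
```

```bash
python3 tilt.py
```

```text
pos [483.9 339.1 317.5] [-3.142 -0.     1.107] F [ 0.5  0.2 -2.5] M [ 0.04  -0.058  0.01 ] gap 28.168768468129734 6.999832391738892 t 11.1
161 ext [475. 335. 338.] [503. 366. 360.]
n 161 axis [ 0.618 -0.695  0.367] tilt 68.5 toolx tilt -43.3 mean [487.  354.1 350.6]
```

Request:
{"method": "arm_command", "body": {
  "plan": [
    [-1, 0, 0, 0, 0]
  ],
  "newtons": 4.5
}}

```text
clock: 11.28
eef_pos: [483.9, 339.1, 317.5]
eef_rot: [3.142, -0.0, 1.108]
wrist_force: [0.1, 0.2, -2.0]
finger_gap: 28.4
finger_force: 4.5
```

```bash
python3 tilt.py
```

```text
pos [483.9 339.1 317.5] [ 3.142 -0.     1.108] F [ 0.1  0.2 -2. ] M [-0.029 -0.083 -0.014] gap 28.368330725137582 4.500001519918442 t 11.275
151 ext [474. 332. 338.] [500. 367. 359.]
n 151 axis [ 0.563 -0.75   0.347] tilt 69.7 toolx tilt -50.5 mean [486.8 353.2 350.9]
```

Request:
{"method": "arm_command", "body": {
  "plan": [
    [-1, 0, 0, 0, 0]
  ],
  "newtons": 3.5
}}

```text
clock: 11.45
eef_pos: [483.9, 339.1, 317.4]
eef_rot: [3.142, 0.0, 1.108]
wrist_force: [0.7, 0.9, -3.2]
finger_gap: 28.0
finger_force: 3.5
```

```bash
python3 tilt.py pics/s4.png
```

```text
pos [483.9 339.1 317.4] [3.142 0.    1.108] F [ 0.7  0.9 -3.2] M [ 0.068 -0.11   0.011] gap 28.022276744260225 3.4999501705169678 t 11.45
181 ext [466. 331. 301.] [500. 363. 355.]
n 167 axis [ 0.385 -0.72   0.577] tilt 54.7 toolx tilt -39.3 mean [486.4 352.4 346.4]
```

Request:
{"method": "arm_command", "body": {
  "plan": [
    [-1, 0, 0, 0, 0],
    [-1, 0, 0, 0, 0]
  ],
  "newtons": 3.5
}}

```text
clock: 11.75
eef_pos: [483.9, 339.1, 317.4]
eef_rot: [-3.142, 0.0, 1.108]
wrist_force: [-0.3, 0.0, -2.2]
finger_gap: 27.8
finger_force: 3.5
```

```bash
python3 tilt.py pics/s5.png; python3 -c "
import cv2;a=cv2.imread('pics/s5.png')[150:400,250:500];cv2.imwrite('pics/s5c.png',cv2.resize(a,(600,600)))"
```

```text
pos [483.9 339.1 317.4] [-3.142  0.     1.108] F [-0.3  0.  -2.2] M [-0.083 -0.045 -0.047] gap 27.810222251257024 3.499969504773617 t 11.75
195 ext [471. 328. 301.] [500. 362. 355.]
n 192 axis [ 0.001 -0.285  0.959] tilt 16.6 toolx tilt -14.9 mean [486.5 353.1 342.7]
```

View pics/s5c.png

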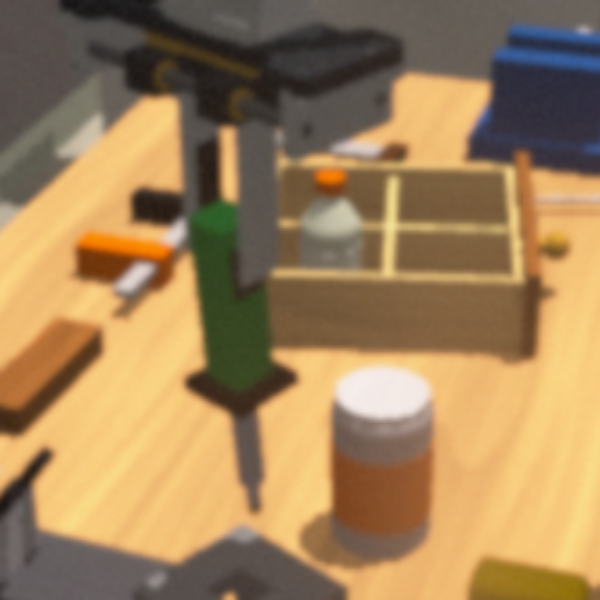

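It has swung nearly plumb: crop head (215,210), collar (240,385), tip (255,505). A few more soft rows, then I'll firm up and measure the axis.

Request:
{"method": "arm_command", "body": {
  "plan": [
    [-1, 0, 0, 0, 0],
    [-1, 0, 0, 0, 0],
    [-1, 0, 0, 0, 0]
  ],
  "newtons": 3.5
}}

```text
clock: 12.18
eef_pos: [483.9, 339.1, 317.4]
eef_rot: [-3.142, 0.0, 1.108]
wrist_force: [-0.6, 0.5, -2.6]
finger_gap: 28.2
finger_force: 3.5
```

Request:
{"method": "arm_command", "body": {
  "plan": [
    [-1, 0, 0, 0, 0],
    [-1, 0, 0, 0, 0]
  ],
  "newtons": 25
}}

```text
clock: 12.42
eef_pos: [483.9, 339.1, 317.4]
eef_rot: [-3.142, 0.0, 1.108]
wrist_force: [-0.3, -0.4, -3.2]
finger_gap: 28.1
finger_force: 25.0
```

```bash
cat > stem.py <<'E'
from tilt import *
def stem():
    c=tilt(); st=manip.read_state(); p=np.array(st['eef_pos']); P=cloud(c)
    y=st['eef_rot'][2]; tx=np.array([np.cos(y),np.sin(y)]); ty=np.array([np.sin(y),-np.cos(y)])
    d=P-(p+[0,0,19]); ok=(c['z_map']>0)&(np.hypot(d[...,0],d[...,1])<60)&(d[...,2]>-185)&(d[...,2]<60)
    q=d[ok]
    for z0 in range(-185,40,10):
        k=q[(q[:,2]>=z0)&(q[:,2]<z0+10)]
        if len(k)>2: m=k[:,:2]; print(z0,len(k),'tx',np.percentile(m@tx,[5,50,95]).round(1),'ty',np.percentile(m@ty,[5,50,95]).round(1))
stem()
E
python3 stem.py
```

```text
pos [483.9 339.1 317.4] [-3.142  0.     1.108] F [-0.3 -0.4 -3.2] M [ 0.01  -0.041 -0.014] gap 28.056125496734232 24.99957025051117 t 12.425
190 ext [469. 331. 293.] [501. 361. 355.]
n 165 axis [ 0.425 -0.697  0.577] tilt 54.7 toolx tilt -36.9 mean [485.9 352.9 346. ]
-185 6 tx [-11.8  -9.6  -7.5] ty [-5.7 -4.8 -2.1]
-175 15 tx [-13.8  -8.9  -7. ] ty [-7.3 -4.5 -2.2]
-165 15 tx [-14.1  -7.1  -2.6] ty [-8.4 -5.5  0. ]
-155 30 tx [-14.   -4.9  -0.7] ty [-10.5  -7.9  -1.3]
-145 28 tx [-9.9 -2.6 -0.3] ty [-10.3  -7.4   0.6]
-135 36 tx [-11.   -3.1   0.7] ty [-10.1  -7.8   0.4]
-125 26 tx [-10.8  -1.7   1.3] ty [-10.5  -8.1  -1.6]
-115 29 tx [-8.4 -1.8  1.3] ty [-10.3  -8.1   1.1]
-95 105 tx [-14.9  16.6  19.4] ty [-25.5 -14.9  17. ]
-85 179 tx [-22.2   5.5  15.9] ty [-24.7 -15.3  12.9]
-75 77 tx [-12.2   8.6  12.3] ty [-17.3 -14.5   6.9]
-65 85 tx [-11.8   9.5  12.8] ty [-16.7 -14.6   7.8]
-55 86 tx [-11.2  11.3  14. ] ty [-17.1 -14.4   7.6]
-45 87 tx [-10.   10.1  14.5] ty [-16.7 -14.7   6.4]
-35 88 tx [-7.9 12.8 15.7] ty [-16.9 -14.6   6.9]
-25 78 tx [-7.1 13.5 16.7] ty [-20.1 -13.5   7.7]
-15 99 tx [-7.5 12.5 17.1] ty [-28.3 -14.7  10.5]
-5 124 tx [-6.3  8.8 17.7] ty [-28.3 -16.7  18.2]
5 151 tx [-6.9  9.6 18.5] ty [-28.7 -14.6  16.9]
15 176 tx [-7.5  6.  15.6] ty [-28.5  -2.7  17.4]
25 114 tx [-8.3  4.6  9.8] ty [-28.7  10.2  20.4]
35 119 tx [-6.4  5.7 10. ] ty [-29.6   9.1  20.2]
```

Measured from the depth slices, the tilt is about 4°, the collar is about 88 mm below the grasp, and the axis passes 2.7 mm to −x of the tool there. I'm shifting +4 mm and lowering into the dock.

Request:
{"method": "arm_command", "body": {
  "plan": [
    [-1, 0.004, 0, 0, 0],
    [-1, 0, 0, 0.04, 0],
    [-1, 0, 0, 0.03, 0],
    [-1, 0, 0, 0.03, 0],
    [-1, 0, 0, 0.02, 0],
    [-1, 0, 0, 0.014, 0],
    [-1, 0, 0, 0, 0]
  ]
}}

```text
clock: 13.35
eef_pos: [485.5, 342.6, 182.8]
eef_rot: [-3.141, 0.001, 1.108]
wrist_force: [-0.5, -0.3, -1.4]
finger_gap: 28.0
finger_force: 25.0
```

```bash
python3 tilt.py pics/s6.png; python3 -c "
import cv2;a=cv2.imread('pics/s6.png')[200:500,230:530];cv2.imwrite('pics/s6c.png',cv2.resize(a,(600,600)))"
```

```text
pos [485.5 342.6 182.8] [-3.141e+00  1.000e-03  1.108e+00] F [-0.5 -0.3 -1.4] M [-0.032 -0.016  0.01 ] gap 27.97100740914454 24.999595284461975 t 13.35
146 ext [466. 338. 107.] [499. 392. 221.]
n 88 axis [ 0.591 -0.799  0.11 ] tilt 83.7 toolx tilt -76.3 mean [487.2 354.  217. ]
```

View pics/s6c.png

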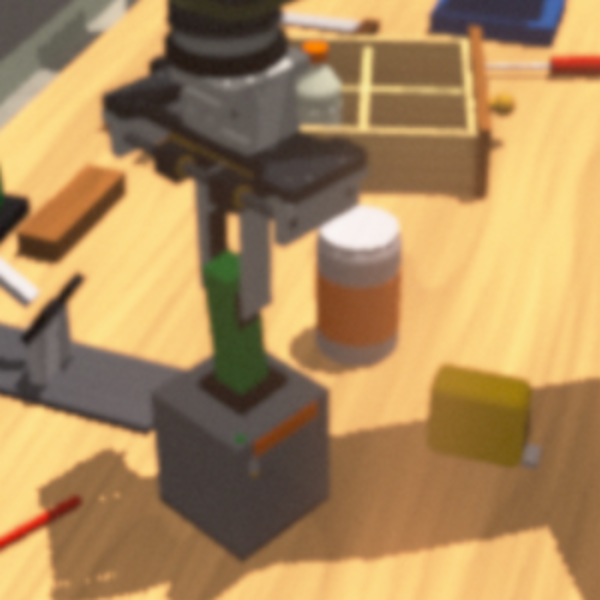

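The stem is in the hole and the collar is just above the dock top (crop (240,385)). I'll ease down with a soft grip, then release.

Request:
{"method": "arm_command", "body": {
  "plan": [
    [-1, 0, 0, 0.003, 0],
    [-1, 0, 0, 0.003, 0],
    [-1, 0, 0, 0, 0]
  ],
  "newtons": 5
}}

```text
clock: 13.78
eef_pos: [486.0, 342.8, 178.0]
eef_rot: [3.141, -0.001, 1.108]
wrist_force: [-0.2, -0.7, 1.4]
finger_gap: 28.2
finger_force: 5.0
```

Request:
{"method": "arm_command", "body": {
  "plan": [
    [0.1, 0, 0, 0, 0],
    [0.1, 0, 0, 0, 0],
    [0.1, 0, 0, 0, 0],
    [0.1, 0, 0, 0, 0],
    [0.1, 0, 0, 0, 0],
    [0.1, 0, 0, 0, 0],
    [0.1, 0, 0, 0, 0],
    [0.1, 0, 0, 0, 0]
  ]
}}

```text
clock: 14.78
eef_pos: [485.7, 342.6, 177.5]
eef_rot: [-3.142, -0.0, 1.108]
wrist_force: [0.9, 0.5, -0.3]
finger_gap: 51.7
finger_force: 0.0
```

```bash
python3 stem.py
python3 - <<'E'
from h import *
c=cam('side'); a=c['img'][180:310,180:310]; cv2.imwrite('pics/s7.png',cv2.resize(a,(600,600)))
E
```

```text
pos [485.7 342.6 177.5] [-3.142 -0.     1.108] F [ 0.9  0.5 -0.3] M [ 0.03  -0.017 -0.046] gap 51.7032255291034 0.0 t 14.775
279 ext [465. 332. 104.] [499. 392. 215.]
n 163 axis [-0.022  0.057  0.998] tilt 3.5 toolx tilt 2.4 mean [481.6 353.  138.9]
-185 157 tx [-40.2  39.8  42.3] ty [-44.  -10.6  36.2]
-175 152 tx [-40.4  40.4  42.4] ty [-44.6 -15.8  32.2]
-165 154 tx [-40.8  40.5  42.5] ty [-44.3 -14.   34.8]
-155 146 tx [-40.4  40.7  42.5] ty [-43.9 -18.2  35.7]
-145 133 tx [-40.   40.6  42.1] ty [-44.5 -20.3  35.8]
-135 126 tx [-40.2  40.7  42.3] ty [-44.1 -11.9  38.8]
-125 121 tx [-39.5  40.7  42.3] ty [-45.   -9.4  39.3]
-115 128 tx [-2.4 40.8 42.1] ty [-45.6 -16.9  35.2]
-105 194 tx [-29.5  37.8  41.8] ty [-47.3 -42.8  34.3]
-95 826 tx [-43.3  15.1  40. ] ty [-44.6 -18.2  40.5]
-85 187 tx [-22.1   8.5  18.6] ty [-24.8 -14.6  15.9]
-75 63 tx [-12.9   6.2  11. ] ty [-16.9 -14.5   7.5]
-65 67 tx [-13.    8.5  10.6] ty [-17.  -14.    8.4]
-55 70 tx [-13.4   7.3  10.6] ty [-17.1 -15.1   7.9]
-45 69 tx [-13.2   7.6  10.4] ty [-16.7 -14.6   6.5]
-35 54 tx [-1.2  9.1 10.9] ty [-16.3 -10.4   7.3]
-25 63 tx [-0.7  8.7 10.3] ty [-17.1  -9.3  25.5]
-15 109 tx [-1.8  8.1 10.7] ty [-39.8  -7.5  29.1]
-5 138 tx [-5.2  7.7 10.6] ty [-40.2 -14.4  31.4]
5 151 tx [-7.4  7.4 10.5] ty [-40.8 -11.5  29.7]
15 174 tx [-11.9   1.1   9.3] ty [-40.4  -3.4  27.2]
25 94 tx [-8.   5.   9.3] ty [-41.2  21.7  33.1]
35 87 tx [-8.6  4.8  9.2] ty [-40.8  22.2  32.9]
```

View pics/s7.png

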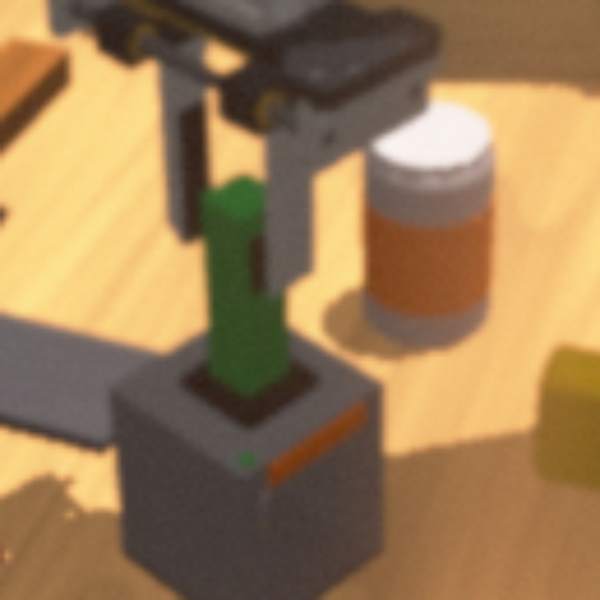

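The probe sits flat and plumb on the dock (crop collar (250,390)) and has been let go for about 1 s. Before moving, I'll refine the dot positions with looser masks on the saved images.

Run:
```python
from h import *
for nm in('top','side'):
  c=cam(nm) if nm=='top' else np.load('side.npy',allow_pickle=True).item()
  H=cv2.cvtColor(c['img'],cv2.COLOR_BGR2HSV).astype(int); P=cloud(c)
  Z=plane(c,np.mgrid[:512,:384].reshape(2,-1).T.astype(float),10).reshape(512,384,3).transpose(1,0,2)
  for n,g,f in(('red',(522.9,-308),lambda h:((h[...,0]<10)|(h[...,0]>172))&(h[...,1]>140)),('yellow',(619,-249),lambda h:(abs(h[...,0]-29)<4)&(h[...,1]>150)),('blue',(495.7,-183),lambda h:(abs(h[...,0]-112)<25)&(h[...,1]>60))):
    m=f(H)&(np.hypot(Z[...,0]-g[0],Z[...,1]-g[1])<24); q=Z[m]
    if len(q)>5: print(nm,n,len(q),q.mean(0).round(1),cv2.minEnclosingCircle(q[:,:2].astype(np.float32)),'depthz',np.median(P[m][:,2]).round(1))
```

```text
top red 59 [ 523.2 -308.    10. ] ((523.6408081054688, -307.5433349609375), 13.459283828735352) depthz 11.1
top yellow 62 [ 618.3 -249.5   10. ] ((617.9710083007812, -249.94789123535156), 14.460029602050781) depthz 10.3
top blue 65 [ 495.7 -182.9   10. ] ((495.8248291015625, -182.80015563964844), 13.752707481384277) depthz 10.3
```

Request:
{"method": "arm_command", "body": {
  "plan": [
    [0.1, -0.0025, 0, 0.003, 0],
    [0.1, 0, 0, 0.003, 0],
    [-1, 0, 0, 0, 0],
    [-1, 0, 0, 0, 0],
    [-1, 0, 0, 0, 0],
    [-1, 0, 0, 0, 0],
    [-1, 0, 0, 0, 0]
  ],
  "newtons": 45
}}

```text
clock: 15.8
eef_pos: [484.6, 340.4, 171.5]
eef_rot: [3.142, -0.0, 1.108]
wrist_force: [0.9, 0.6, -0.1]
finger_gap: 28.0
finger_force: 45.0
```

Request:
{"method": "arm_command", "body": {
  "plan": [
    [-1, 0, 0, -0.015, 0],
    [-1, 0, 0, -0.045, 0],
    [-1, 0, 0, -0.045, 0],
    [-1, 0, 0, -0.045, 0],
    [-1, -0.0433, 0.025, 0, 0],
    [-1, -0.0433, 0.025, 0, 0],
    [-1, -0.0433, 0.025, 0, 0],
    [-1, -0.0433, 0.025, 0, 0],
    [-1, -0.0433, 0.025, 0, 0],
    [-1, -0.0433, 0.025, 0, 0],
    [-1, -0.0433, 0.025, 0, 0],
    [-1, -0.0433, 0.025, 0, 0],
    [-1, -0.0433, 0.025, 0, 0],
    [-1, -0.0433, 0.025, 0, 0],
    [-1, -0.0433, 0.025, 0, 0],
    [-1, -0.0433, 0.025, 0, 0],
    [-1, -0.0433, 0.025, 0, 0],
    [-1, 0, 0, 0, 0],
    [-1, 0, 0, 0, 0]
  ]
}}

```text
clock: 18.18
eef_pos: [524.0, -307.9, 321.9]
eef_rot: [-3.142, -0.0, 1.108]
wrist_force: [0.6, -0.3, -2.5]
finger_gap: 27.7
finger_force: 45.0
```

```bash
python3 stem.py | head -20
```

```text
pos [ 524.  -307.9  321.9] [-3.142 -0.     1.108] F [ 0.6 -0.3 -2.5] M [ 0.047 -0.076 -0.013] gap 27.68224028242576 44.99924719333649 t 18.175
249 ext [ 507. -311.  264.] [ 536. -285.  364.]
n 249 axis [0.089 0.026 0.996] tilt 5.3 toolx tilt 3.6 mean [ 521.6 -295.4  309. ]
-175 8 tx [-3.3  1.5  5.7] ty [-6.8 -2.5  1.1]
-165 9 tx [-1.6  4.   7. ] ty [-7.8 -2.2 -1. ]
-155 15 tx [-1.2  6.   8.9] ty [-9.3 -6.2  1.6]
-145 13 tx [-2.4  3.9  8.1] ty [-7.4 -4.9  5.4]
-135 15 tx [0.1 6.4 9.3] ty [-7.8 -4.3  4.3]
-125 14 tx [2.7 5.6 8.9] ty [-10.3  -6.3   6.5]
-115 15 tx [-3.2  6.2 10.6] ty [-10.7  -5.7   0.8]
-105 15 tx [-5.3  6.3 10.3] ty [-8.5 -6.4 -1. ]
-95 14 tx [-13.9  14.7  23. ] ty [-24.1  -9.6  15. ]
-85 74 tx [-14.   13.3  24.6] ty [-26.8 -13.3  17.3]
-75 33 tx [-5.4 11.5 16.9] ty [-17.3 -12.    5.7]
-65 39 tx [-13.   11.1  16.8] ty [-16.9 -12.    6.8]
-55 36 tx [-11.5  11.   16.6] ty [-16.2 -10.9   7.2]
-45 38 tx [-7.  10.5 15. ] ty [-16.1 -11.2   8.7]
-35 38 tx [-7.9 11.3 16.3] ty [-16.6 -12.3   8.2]
-25 34 tx [-3.5 12.5 15.7] ty [-20.1  -8.1  12.3]
-15 55 tx [-4.  10.3 16. ] ty [-26.9  -9.4  20.7]
```

Request:
{"method": "arm_command", "body": {
  "plan": [
    [-1, 0, 0, 0.045, 0],
    [-1, 0, 0, 0.045, 0],
    [-1, 0, 0, 0.04, 0],
    [-1, 0, 0, 0.02, 0],
    [-1, 0, 0, 0.005, 0],
    [-1, 0, 0, 0.005, 0],
    [-1, 0, 0, 0, 0]
  ]
}}

```text
clock: 19.1
eef_pos: [524.5, -308.1, 162.6]
eef_rot: [3.14, -0.0, 1.108]
wrist_force: [-0.7, 2.7, 2.8]
finger_gap: 27.7
finger_force: 45.0
```

Request:
{"method": "arm_command", "body": {
  "plan": [
    [-1, 0, 0, 0.0015, 0],
    [-1, 0, 0, 0, 0],
    [-1, 0, 0, 0, 0],
    [-1, 0, 0, 0, 0],
    [-1, 0, 0, 0, 0],
    [-1, 0, 0, 0, 0]
  ]
}}

```text
clock: 19.85
eef_pos: [524.3, -308.4, 160.1]
eef_rot: [3.141, -0.0, 1.108]
wrist_force: [2.2, 3.5, 4.2]
finger_gap: 27.6
finger_force: 45.0
```

Request:
{"method": "arm_command", "body": {
  "plan": [
    [-1, 0, 0, -0.02, 0],
    [-1, 0, 0, -0.05, 0],
    [-1, 0, 0, -0.05, 0],
    [-1, 0.0315, 0.0193, 0, 0],
    [-1, 0.0315, 0.0193, 0, 0],
    [-1, 0.0315, 0.0193, 0, 0],
    [-1, 0, 0, 0, 0],
    [-1, 0, 0, 0.05, 0],
    [-1, 0, 0, 0.04, 0],
    [-1, 0, 0, 0.02, 0],
    [-1, 0, 0, 0.004, 0],
    [-1, 0, 0, 0.003, 0],
    [-1, 0, 0, 0.002, 0],
    [-1, 0, 0, 0, 0]
  ]
}}

```text
clock: 21.6
eef_pos: [618.1, -250.0, 161.8]
eef_rot: [3.141, 0.001, 1.108]
wrist_force: [-2.9, -1.4, 3.0]
finger_gap: 27.7
finger_force: 45.0
```

Request:
{"method": "arm_command", "body": {
  "plan": [
    [-1, 0, 0, 0.001, 0],
    [-1, 0, 0, 0, 0],
    [-1, 0, 0, 0, 0],
    [-1, 0, 0, 0, 0],
    [-1, 0, 0, 0, 0],
    [-1, 0, 0, 0, 0]
  ]
}}

```text
clock: 22.35
eef_pos: [618.2, -249.8, 160.0]
eef_rot: [3.141, 0.0, 1.108]
wrist_force: [-3.1, -3.1, 4.4]
finger_gap: 27.3
finger_force: 45.0
```

```bash
python3 stem.py | head -20
```

```text
pos [ 618.2 -249.8  160. ] [3.141 0.    1.108] F [-3.1 -3.1  4.4] M [-0.975  0.9   -0.039] gap 27.327829491380406 45.001171231269836 t 22.35
22 ext [ 612. -260.  193.] [ 629. -233.  200.]
n 22 axis [ 0.455 -0.886  0.085] tilt 85.1 toolx tilt -81.8 mean [ 620.7 -243.6  197.5]
-175 3 tx [48.5 48.6 53.5] ty [3.6 7.  7.7]
-165 22 tx [-0.1 47.2 56.7] ty [-57.7  -0.8   7.1]
-155 26 tx [-0.4 45.1 55.5] ty [-59.2  -1.7   9.5]
-145 27 tx [-0.2 47.2 57.1] ty [-57.8  -2.8  49. ]
-135 33 tx [-0.5 46.6 55.7] ty [-58.1  -3.5  51.9]
-125 35 tx [-0.2 46.5 57.3] ty [-56.8  -1.7  37.7]
-115 22 tx [ 7.9 31.6 53. ] ty [16.2 36.1 58.2]
-95 6 tx [-17.3  -6.6  20.3] ty [-26.4 -25.2   9.7]
-85 46 tx [-18.7  10.2  23.4] ty [-27.8  -8.4  16. ]
-75 33 tx [-10.6   8.4  15.2] ty [-19.  -13.7   4.9]
-65 30 tx [-10.4  10.1  14.1] ty [-18.4 -13.4   4.2]
-55 31 tx [-10.5   9.4  15.2] ty [-19.9 -15.6   2.1]
-45 31 tx [-8.9 10.4 14.4] ty [-20.3 -14.5   4.4]
-35 33 tx [-11.1   9.9  14.1] ty [-19.8 -14.8   3.6]
-25 26 tx [ 4.3 11.8 17.1] ty [-21.6 -10.9  12.9]
-15 42 tx [-4.8  9.6 14.4] ty [-29.6 -13.7  21.5]
-5 51 tx [-5.4  9.8 15.2] ty [-31.3 -16.5  16.2]
```

Request:
{"method": "arm_command", "body": {
  "plan": [
    [-1, 0, 0, -0.03, 0],
    [-1, 0, 0, -0.055, 0],
    [-1, 0, 0, -0.055, 0],
    [-1, 0.0017, -0.0465, 0, 0],
    [-1, 0.0017, -0.0465, 0, 0],
    [-1, 0.0017, -0.0465, 0, 0],
    [-1, 0, 0, 0, 0],
    [-1, 0, 0, 0.05, 0],
    [-1, 0, 0, 0.05, 0],
    [-1, 0, 0, 0.03, 0],
    [-1, 0, 0, 0.004, 0],
    [-1, 0, 0, 0.003, 0],
    [-1, 0, 0, 0.002, 0],
    [-1, 0, 0, 0, 0]
  ]
}}

```text
clock: 24.15
eef_pos: [496.1, -182.9, 161.9]
eef_rot: [3.14, -0.0, 1.108]
wrist_force: [-0.8, 0.5, 3.0]
finger_gap: 27.5
finger_force: 45.0
```

Request:
{"method": "arm_command", "body": {
  "plan": [
    [-1, 0, 0, 0.001, 0],
    [-1, 0, 0, 0, 0],
    [-1, 0, 0, 0, 0],
    [-1, 0, 0, 0, 0],
    [-1, 0, 0, 0, 0],
    [-1, 0, 0, 0, 0]
  ]
}}

```text
clock: 24.9
eef_pos: [495.8, -182.9, 160.1]
eef_rot: [3.141, -0.0, 1.108]
wrist_force: [2.6, 1.7, 3.2]
finger_gap: 27.8
finger_force: 45.0
```

Request:
{"method": "arm_command", "body": {
  "plan": [
    [-1, 0, 0, -0.04, 0],
    [-1, 0, 0, -0.06, 0],
    [-1, 0, 0, -0.06, 0],
    [-1, 0.0421, -0.0222, 0, 0],
    [-1, 0.0421, -0.0222, 0, 0],
    [-1, 0.0421, -0.0222, 0, 0],
    [-1, 0.0421, -0.0222, 0, 0],
    [-1, 0.0421, -0.0222, 0, 0],
    [-1, 0.0421, -0.0222, 0, 0],
    [-1, 0.0421, -0.0222, 0, 0],
    [-1, 0.0421, -0.0222, 0, 0],
    [-1, 0.0421, -0.0222, 0, 0],
    [-1, 0.0421, -0.0222, 0, 0],
    [-1, 0.0421, -0.0222, 0, 0],
    [-1, 0, 0, 0, 0],
    [-1, 0, 0, 0, 0]
  ]
}}

```text
clock: 26.9
eef_pos: [483.6, 340.0, 318.9]
eef_rot: [-3.141, 0.002, 1.108]
wrist_force: [-0.4, 0.0, -2.4]
finger_gap: 28.1
finger_force: 45.0
```

```bash
python3 stem.py | head -20
```

```text
pos [483.6 340.  318.9] [-3.141e+00  2.000e-03  1.108e+00] F [-0.4  0.  -2.4] M [-0.057 -0.076  0.003] gap 28.125542389809397 44.99898076057434 t 26.9
268 ext [468. 332. 281.] [498. 359. 362.]
n 238 axis [ 0.02  -0.157  0.987] tilt 9.1 toolx tilt -7.6 mean [485.6 350.8 342.8]
-175 15 tx [-4.2  1.3  2.7] ty [-6.9 -5.1  0.4]
-165 18 tx [-1.8  1.   2.9] ty [-6.8 -4.8 -0.4]
-155 20 tx [-4.1  3.2  5.9] ty [-10.3  -8.1   1.3]
-145 32 tx [-4.8  2.7  7.1] ty [-11.2  -7.6  -0.3]
-135 34 tx [-6.3  3.3  6.9] ty [-10.9  -7.4  -1.1]
-125 34 tx [-5.2  3.3  6.1] ty [-11.5  -7.5  -0.7]
-115 29 tx [-2.2  3.4  6.8] ty [-11.3  -7.6  -2.4]
-105 18 tx [-2.8  2.9  6. ] ty [-10.3  -8.4  -1.4]
-95 5 tx [-14.7  17.6  20.2] ty [-24.4 -23.1 -16.4]
-85 225 tx [-19.4  12.6  21.9] ty [-25.7 -16.3  14.9]
-75 90 tx [-11.3  10.7  13.3] ty [-17.5 -14.7   7.1]
-65 81 tx [-11.   10.1  13.1] ty [-16.7 -14.3   7.3]
-55 86 tx [-10.5  11.4  13.3] ty [-17.3 -15.2   6.7]
-45 88 tx [-11.4  10.2  13.6] ty [-17.8 -15.    5.9]
-35 93 tx [-10.4  10.5  13.2] ty [-17.3 -14.8   8.5]
-25 77 tx [-7.3 11.4 13.8] ty [-19.7 -11.6   9.4]
-15 105 tx [-4.6  9.4 12.9] ty [-28.3 -13.4  18.4]
```

Request:
{"method": "arm_command", "body": {
  "plan": [
    [-1, 0.001, 0.0007, 0.04, 0],
    [-1, 0, 0, 0.04, 0],
    [-1, 0, 0, 0.035, 0],
    [-1, 0, 0, 0.02, 0],
    [-1, 0, 0, 0.008, 0],
    [-1, 0, 0, 0.002, 0],
    [-1, 0, 0, 0, 0]
  ],
  "newtons": 20
}}

```text
clock: 27.82
eef_pos: [485.2, 341.1, 175.9]
eef_rot: [3.141, -0.001, 1.108]
wrist_force: [0.4, -0.5, -1.9]
finger_gap: 27.9
finger_force: 20.0
```

Request:
{"method": "arm_command", "body": {
  "plan": [
    [-1, 0, 0, 0.002, 0],
    [-1, 0, 0, 0.0015, 0],
    [-1, 0, 0, 0, 0],
    [-1, 0, 0, 0, 0]
  ],
  "newtons": 6
}}

```text
clock: 28.32
eef_pos: [484.9, 341.2, 171.5]
eef_rot: [3.142, -0.0, 1.108]
wrist_force: [-0.0, 0.3, -2.6]
finger_gap: 28.0
finger_force: 6.0
```

Request:
{"method": "arm_command", "body": {
  "plan": [
    [0.3, 0, 0, 0, 0],
    [0.3, 0, 0, 0, 0],
    [0.3, 0, 0, 0, 0],
    [0.3, 0, 0, 0, 0],
    [0.3, 0, 0, 0, 0],
    [0.3, 0, 0, 0, 0],
    [0.3, 0, 0, -0.02, 0],
    [0.3, 0, 0, -0.05, 0],
    [0.3, 0, 0, -0.06, 0],
    [0.3, 0, 0, -0.03, 0],
    [0.3, 0, 0, 0, 0],
    [0.3, 0, 0, 0, 0]
  ]
}}

```text
clock: 29.82
eef_pos: [484.7, 341.1, 330.1]
eef_rot: [-3.141, 0.002, 1.108]
wrist_force: [0.0, 0.2, -0.4]
finger_gap: 61.3
finger_force: 0.0
```

Run:
```python
from h import *
st=manip.read_state(); print(st['eef_pos'],st['finger_gap'],st['clock'])
c=cam('side'); cv2.imwrite('pics/s8.png',cv2.resize(c['img'],(768,576)))
```

```text
[484.68467555 341.05014594 330.07460556] 61.25798210802669 29.825
```

View pics/s8.png

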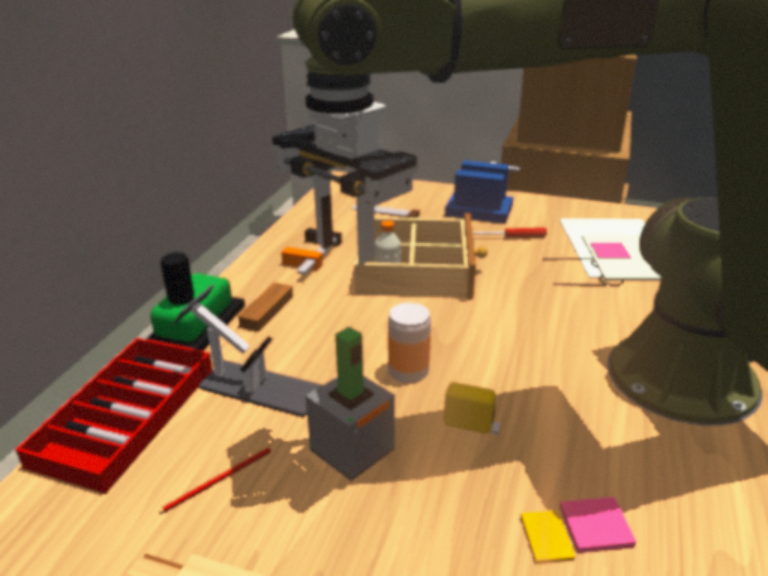

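The probe stands upright in the dock at (350,370), the gripper is clear above it, and everything else is where it started. I'm handing the job in.

```bash
python3 -c "
from cell import ticket; print(ticket.sign_off())"
```

```text
the job is handed in; nothing more can be done
None
```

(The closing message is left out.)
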